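# Load the sanding roller and lock the keeper

## Task

Fit the short-drum sanding roller into the roller stand: slide the stand's keeper fully back to its open stop, lift the roller with the shorter drum out of the rack and lower it gently into the stand's two slots until both axle ends are on the bottom, then slide the keeper fully forward to its locked stop over the axle. Leave the long roller in the rack and everything else on the bench where it is.

Things in the scene. Friction and masses are not known exactly. Their poses are not given: they have to be found in the camera images.
- stand: Sanding-roller stand, fixed to the bench left or right, turned up to 0.45 rad: grey base plate 200 x 200 mm (x -47 to 153 mm, 12 mm thick), two upright slotted aluminium cheeks, behind them (+x) a sliding steel keeper over a small motor. Origin on the bench under the slots, midway between the cheeks; x points from the slots to the keeper's grip, y along the axle's line, z up.
- slot_a (a point): Seat of the axle's centre in the cheek at the stand's y = +62 mm, 50 mm above the bench. Both cheeks are 12 mm thick, 112 mm clear between them. Each has an open-topped vertical slot at the stand's x = 0, 16 mm wide, bottom 44 mm above the bench, flaring out from 68 mm up to the cheek's top at 86 mm. Axes as the stand's.
- slot_b (a point): Seat of the axle's centre in the other cheek, at the stand's y = -62 mm, alike.
- keeper (a joint): Keeper's position in m: 0 = fully open at its rear stop (grip 128 mm behind the slots), 0.058 = fully locked at its front stop (grip 70 mm behind the slots); it grows as the keeper slides to the stand's -x. About 3 N of friction, no spring; it stays where it is left. It starts part-way, barring both slots.
- tongue (a point): Front end of one of the keeper's two tongues (at the stand's y = +76 mm; the other at -76 mm), 59 mm above the bench, on the underside. Tongues are 10 mm wide, outside the cheeks, joined by a crossbar 162 mm long. Their ends stand 36 mm behind the slots when open, 22 mm in front of them, just over the axle's ends, when locked; an axle not fully down is in their way.
- keeper_grip (a point): The keeper's upright black grip block, 30 mm (stand's x) x 24 mm (stand's y) x 38 mm high, from 71 to 109 mm above the bench; this point is on its vertical axis, 92 mm above the bench. Axes as the stand's. Free space on both y sides above the steel (71 mm).
- roller_mid (a point): The roller to load: a brown drum 44 mm in diameter and 96 mm long, the SHORTER of the two drums, on a steel axle 12 mm in diameter and 170 mm long that sticks out 37 mm at both ends; 0.35 kg give or take. The point is the centre of drum and axle; y runs along the axle (either way round). At the start it lies in one of the two pairs of notches of the rack, its axis 50 mm above the bench.
- long_roller_mid (a point): The other roller, in the rack's other notches: same drum diameter and axle, but its drum is 120 mm long, too long to go between the cheeks. The point is its centre, y along the axle. Bystander: it stays in the rack.
- rack: Plywood rack fixed to the bench on the side where the stand is not: base 190 x 170 mm, and two side boards 10 mm thick at y = +-74 mm, 64 mm high, with open-topped notches 16 mm wide at x = +-50 mm, 20 mm deep. A roller lies with its axle in a pair of notches, drum between the boards. Origin on the bench under its centre; the rollers' axles lie along its y.
- glue: White glue bottle, upright, 54 mm across, 190 mm tall, near the middle of the bench; origin at the centre of its underside. Bystander.
- driver: Screwdriver, 180 mm long, up to about 30 mm thick, lying along x near the middle of the bench; origin on its underside at mid-length, its x axis points to the tip. Bystander.
- filler: Grey jar of filler, upright, 62 mm across, 70 mm tall, standing on the bench in front of the roller stand (its -x side), about 100 mm from the slots; origin at the centre of its underside. Bystander.
- spray: Metal can, upright, 52 mm across, 170 mm tall, standing on the bench beyond one end of the rack; origin at the centre of its underside. Bystander.
- butterfly: Flat fibreboard butterfly cut-out, 18 mm thick, about 140 x 190 mm, lying at the far side of the bench; origin at the middle of its underside. Bystander.
- heart: Flat fibreboard heart cut-out, 18 mm thick, about 120 mm, lying at the left side; origin at the middle of its underside. Bystander.
- mug: White mug, 80 mm across, 95 mm tall, upright at the right side; origin at the centre of its underside. Bystander.
Not all that is in view belongs to the job. What is shaped like the part that bears roller_mid but green or purple is not meant.

How it is judged:
By the outcome, as a careful person would: the job done as asked, in the order asked, and still so for the second after the job is handed in, with the robot touching nothing.
It also fails if it takes over 67 s, if anything falls off the work surface, if the arm or the gripper's body presses on something with over 40 N, if the wrist force passes 120 N, or if a joint passes its speed limit or range.

## Robot

A 6-joint arm with a two-finger parallel gripper is mounted at the origin on the work surface. World frame = base frame: x ahead of the robot, y to its left, z up, the work surface at z = 0. Lengths are in mm, angles in rad, forces in N, time in s.
With the tool pointing down it reaches from about 350 to 875 mm from the base axis. Payload 4.2 kg.
Tool frame: the origin (TCP) lies at the very end of the fingers, on their centre line; the grasp point (between the pads) lies 19 mm behind it; z points along the fingers, y is the direction in which the jaws open and shut (so a half turn about z gives the same grasp; the last joint's range is limited). The gripper opens to 85 mm and grips with 20 to 120 N. Pads are 22 mm wide; open, the fingers measure 114 mm over their backs; the gripper's body (76 mm by 85 mm) begins 54 mm behind the grasp point. The pads swing forward as they close: fully open they stand 13 mm farther back than shut.
Start: joints at [-0.999, 0.385, 0.008, 0, -1.194, -0.259], TCP at [192.343, -594.646, 231.312] pointing down, gripper open.
Joint ranges: [-3.14, 3.14], [-1.21, 2.06], [-1.07, 1.41], [-3.16, 2.05], [-2.99, -0.16], [-3.1, 3.1]. Speed limits (rad/s): [2.79, 2.79, 3.14, 3.14, 3.14, 3.14].

## Interface

Orientations are given as a unit quaternion [x, y, z, w].
In Python, from bench import arm, optics, job gives the robot as it stands.
- The arm moves only by the tool send_rows, never from a script. Its argument "steps" is a list that holds one entry, the list of rows, each a list of 5 numbers: the shift along the tool's x, y, z in cm, then the turn about the tool's z in rad, then the opening, from 0 (shut) to 1 (fully open). A call has 1 to 10 rows; each row shifts and turns the pose as measured when the row begins, along the tool's axes as they then stand; what a row does not reach is not made up. A row lasts 1/12 s, in which the tool goes at most 41.7 mm and 7.16 degrees, less where a joint would pass 70% of its speed; a pose out of reach is approached as far as the arm can. A call with a gripper value outside its range is refused whole. The fingers move at their own pace and stop on an object; the grip force is fixed at half the most. Time passes only in rows, so rows that do not move let the fingers close. It gives the time, the measured TCP pose, the force and the opening at its end, in the units of the state.
- arm.read_state(): the state, without advancing time (a new reading comes with each control period).
- optics.get_image(name): name is "side" or "top"; returns (picture, depth): 480x640x3 uint8, blue, green, red; 480x640 float32, mm along the optical axis (not along the pixel's ray), 0 where there is no reading.
- optics.get_calibration(name): a dict with "K" (3x3 intrinsics, pixels), "rvec" (rotation vector, rad) and "tvec" (3), from world to camera coordinates, as OpenCV has them. Camera axes: x right, y down, z forward; pixel columns grow to the right and rows downward; lengths in mm; the calibration is good to about 2 mm. A picture is of the moment at which its call begins. get_calibration takes no time and is no camera call.
- job.job_done(): hands the job in, once; it reports no verdict.
The state is a dict: "clock": time; "joints": joint angles; "joint_vel": joint speeds; "joint_efforts": joint torques, N m; "position": TCP position; "ee_rot": TCP orientation; "contact_force": force on the tool from outside, world axes, zero at the start; "wrist_torque": the same for the moment, N m; "gripper_width": finger opening in mm.
Only numpy, scipy, OpenCV 4.12 (cv2) and the standard library are available. Lean on these libraries where they do the work, as an engineer would, in place of code of your own. Each camera call takes 0.05 s, during which the arm holds its last target. There are 200 camera calls.

## Working session

There is one attempt and no reset: what is moved stays moved. The work goes in short steps, Python scripts to look and compute and a tool call to move; the robot and the scene stay as the last step left them, time stands still between calls to the robot, and variables do not carry over. Pictures are saved under pics/ and viewed, about 8 in all and at most 12, crops included, and the job is handed in when it is done.

Besides the shell and the picture viewer there is one more tool, called as name([rows], argument=value, ...), one row to a line, values as JSON. send_rows: Moves the arm, as the interface text tells. Its arguments: {"type":"object","properties":{"steps":{"type":"array","items":{"type":"array","items":{"type":"array","items":{"type":"number"}}}}},"required":["steps"]}

```bash
mkdir -p pics; ls
cat > h.py <<'E'
import numpy as np,cv2
from bench import arm,optics,job
def shot(n,f=None):
    im,d=optics.get_image(n); 
    if f: cv2.imwrite('pics/'+f,im)
    np.savez('pics/'+n+'.npz',im=im,d=d); return im,d
def cal(n):
    c=optics.get_calibration(n); R,_=cv2.Rodrigues(np.array(c['rvec'],float)); return np.array(c['K'],float),R,np.array(c['tvec'],float).ravel()
def ray(n,u,v,z):
    K,R,t=cal(n); o=-R.T@t; d=R.T@np.linalg.solve(K,[u,v,1.]); return o+d*(z-o[2])/d[2]
def cloud(n,d):
    K,R,t=cal(n); v,u=np.mgrid[:480,:640]; p=np.stack([(u-K[0,2])/K[0,0]*d,(v-K[1,2])/K[1,1]*d,d],-1); P=(p-t)@R; P[d==0]=np.nan; return P
def proj(n,P):
    K,R,t=cal(n); q=(np.atleast_2d(P)@R.T+t)@K.T; return q[:,:2]/q[:,2:]
E
python3 - <<'E'
from h import *
shot('top','t1.png');shot('side','s1.png')
for n in('top','side'):
    K,R,t=cal(n);print(n,K.round(1).tolist(),(-R.T@t).round(),R[2].round(2))
print(arm.read_state())
E
```

```text
pics
top [[557.2, 0.0, 321.8], [0.0, 557.2, 228.0], [0.0, 0.0, 1.0]] [ 412.   -6. 1417.] [ 0.07 -0.01 -1.  ]
side [[589.1, 0.0, 310.0], [0.0, 589.1, 231.5], [0.0, 0.0, 1.0]] [   57. -1278.  1308.] [ 0.26  0.7  -0.66]
{'clock': 0.1, 'joints': array([-9.99395609e-01,  3.85478685e-01,  6.74593347e-03, -4.30450156e-04,
       -1.19400585e+00, -2.58575133e-01]), 'joint_vel': array([-0.00186578, -0.00025869,  0.00445967,  0.00359173,  0.0004994 ,
       -0.00022255]), 'joint_efforts': array([-6.04081415e-04, -3.93319309e+01,  1.88929904e+01,  4.19799507e+00,
       -2.62123329e-03,  3.61133459e-06]), 'position': array([ 192.17772333, -594.16348745,  230.32576012]), 'ee_rot': array([-1.55697308e-01,  9.87804315e-01,  9.69365700e-04, -2.08472572e-04]), 'contact_force': array([-0.32906665, -0.88917136,  0.12718091]), 'wrist_torque': array([-0.02718526,  0.01857398, -0.02924796]), 'gripper_width': 85.39364027868783}
```

View pics/t1.png

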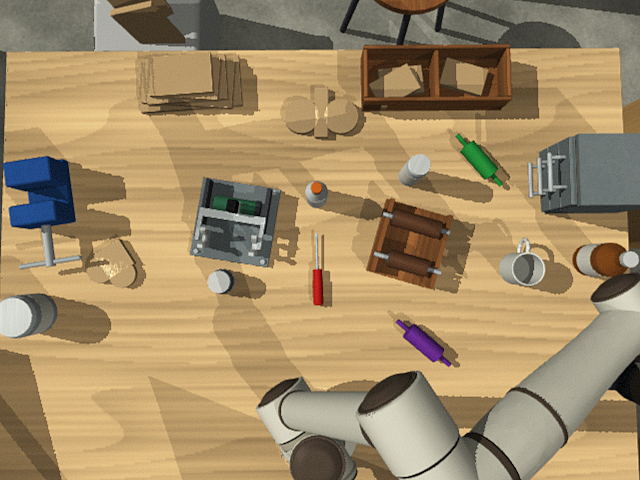

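View pics/s1.png

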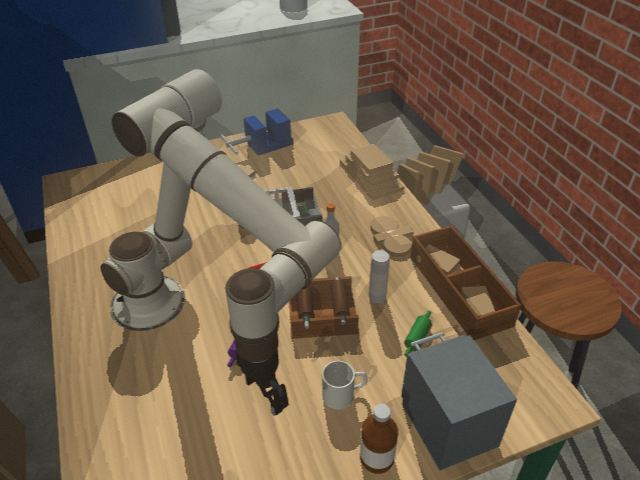

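Top view: the stand is at about (236,222), with the keeper part-way. The rack is at about (410,243), with candidate rollers: far brown (416,222), near brown (406,262), green (480,160) and purple (424,342). The last two are decoys. Next is a close crop with sizes.

Run:
```python
from h import *
im=np.load('pics/top.npz')['im']; 
a=cv2.resize(im[190:295,355:465],None,fx=5,fy=5,interpolation=cv2.INTER_CUBIC)[:525]
b=cv2.resize(im[170:275,180:290],None,fx=5,fy=5,interpolation=cv2.INTER_CUBIC)[:525]
cv2.imwrite('pics/c1.png',cv2.resize(np.hstack([a,b]),(800,382),interpolation=cv2.INTER_AREA))
d=np.load('pics/top.npz')['d'];P=cloud('top',d)
# heights
for (u0,u1,v0,v1,zl,zh) in [(360,460,190,290,60,80),(360,460,190,290,45,58),(185,285,170,275,80,90),(185,285,170,275,95,120),(185,285,170,275,56,78)]:
    m=np.zeros(d.shape,bool);m[v0:v1,u0:u1]=1;m&=(P[...,2]>zl)&(P[...,2]<zh)
    n,l,s,c=cv2.connectedComponentsWithStats(m.astype(np.uint8))
    for i in range(1,n):
        if s[i,4]>12: 
            r=cv2.minAreaRect(P[l==i][:,:2].astype(np.float32)); print(zl,zh,s[i].tolist(),P[l==i].mean(0).round(1),np.round(r[0],1),np.round(r[1],1),round(r[2],1))
```

```text
60 80 [387, 198, 8, 15, 50] [ 557.1 -184.6   64.6] [ 557.3 -184.7] [ 9.8 34. ] 72.8
60 80 [391, 209, 51, 29, 773] [ 511.8 -245.8   68.6] [ 512.4 -245.9] [122.3  40.6] 72.8
60 80 [445, 215, 8, 15, 57] [ 514.2 -326.1   64.2] [ 514.6 -326. ] [11.3 33.6] 74.5
60 80 [376, 218, 13, 34, 131] [ 486.2 -163.3   64.8] [ 485.4 -163. ] [10.6 83.2] 73.3
60 80 [434, 235, 14, 34, 144] [ 443.2 -304.6   64.7] [ 443.  -304.9] [11.9 82.9] 73.3
60 80 [386, 251, 43, 26, 637] [ 415.1 -222.8   68.7] [ 415.8 -222. ] [103.6  40.9] 72.6
60 80 [370, 257, 8, 15, 61] [ 413.5 -141.6   64.3] [ 413.6 -141.7] [10.1 33.4] 73.6
60 80 [429, 274, 8, 15, 58] [ 370.8 -283.    64.8] [ 371.3 -283.5] [10.5 33.2] 73.5
45 58 [382, 212, 11, 8, 48] [ 533.5 -177.    53.5] [ 534.7 -177.3] [24.1 14.5] 68.7
45 58 [441, 215, 9, 21, 59] [ 498.8 -319.5   52.3] [ 508.4 -319.8] [21.  48.9] 86.6
45 58 [402, 228, 18, 6, 21] [ 495.3 -233.2   54.3] [ 495.6 -234. ] [44.3  3.7] 72.8
45 58 [421, 234, 17, 5, 21] [ 481.3 -280.1   52.5] [ 481.3 -279.3] [39.7  3.3] 74.5
45 58 [439, 236, 4, 13, 17] [ 465.9 -306.7   52.1] [ 466.2 -306.9] [ 1.6 30.5] 74.8
45 58 [373, 251, 17, 9, 70] [ 435.2 -158.4   53.3] [ 435.5 -159.7] [37.5 16.4] 80.0
45 58 [427, 264, 14, 19, 80] [ 393.6 -287.1   53.1] [ 392.2 -283.3] [31.1 37.3] 37.2
80 90 [200, 227, 6, 6, 26] [499.7 269.8  85.2] [499.7 270.7] [13.1 10.5] 76.1
80 90 [251, 236, 6, 5, 24] [478.7 147.9  85.2] [478.3 148.1] [11.9  9.7] 88.8
80 90 [197, 243, 7, 5, 28] [463.  276.3  84.6] [462.7 276. ] [13.9  9.8] 89.6
80 90 [248, 251, 6, 6, 23] [441.6 154.2  84.6] [441.4 154.4] [12.  12.1] 89.7
95 120 [226, 199, 12, 14, 135] [553.6 197.6 107.7] [554.3 197.5] [23.8 30.3] 82.9
56 78 [194, 179, 73, 71, 985] [526.  210.6  69.1] [531.3 202.8] [163.1 166.5] 80.5
56 78 [263, 189, 8, 22, 74] [573.1 118.   59. ] [573.2 118. ] [10.2 53.3] 78.6
56 78 [211, 271, 17, 4, 49] [395.7 232.7  69.1] [396.6 233.6] [36.9  7.4] 89.3
```

View pics/c1.png

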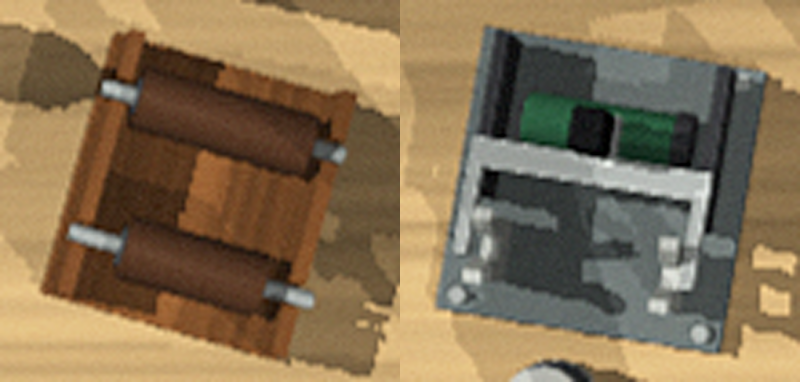

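The crop shows the near roller (406,262) as the short one: its drum measures about 104 mm against about 122 mm for the far one, and more axle shows at its ends. In the stand, the grip is at about (232,206) and measures 84 mm behind the slots, and the slot spacing comes out at 123.8 mm against the given 124. I choose the near brown roller.

```bash
cat >> h.py <<'E'
SC=np.array([470.75,212.0]); SX=np.array([.985,-.171]); SY=np.array([.171,.985])
RC=np.array([416.0,-222.0])
FK,FR,FP=1.40,2.852,2.970   # tool-y headings: keeper, rack, place
def S(x,y=0): return SC+x*SX+y*SY
def tool():
    s=arm.read_state(); from scipy.spatial.transform import Rotation as Ro
    M=Ro.from_quat(s['ee_rot']).as_matrix(); return s,M
def plan(xy,z,phi,N):
    s,M=tool(); p=s['position']; f=np.arctan2(M[1,1],M[0,1]); df=(phi-f+np.pi)%(2*np.pi)-np.pi
    print('t',round(s['clock'],2),'p',p.round(1),'phi',round(f,3),'tilt',M[:2,2].round(4),'F',s['contact_force'].round(1),'w',round(s['gripper_width'],1),'j',s['joints'].round(2))
    D=np.array([*xy,z])-p; print('D',D.round(1),'turn',round(-df,3),'rows:')
    for k in range(N):
        a=f+df*k/N; y=np.array([np.cos(a),np.sin(a),0]); x=np.array([np.sin(a),-np.cos(a),0])*(1)
        x=np.cross(y,[0,0,-1.]); d=D/N/10
        print([round(d@x,2),round(d@y,2),round(-d[2],2),round(-df/N,3)],end=' ')
    print()
E
python3 - <<'E'
from h import *
P=cloud('top',np.load('pics/top.npz')['d']).reshape(-1,3); P=P[~np.isnan(P[:,0])]
q=np.c_[(P[:,:2]-SC)@SX,(P[:,:2]-SC)@SY,P[:,2]]
for x in range(-140,150,10):
    o=[]
    for y0,y1 in((-12,12),(20,45),(-45,-20),(70,82)):
        m=(abs(q[:,0]-x)<5)&(q[:,1]>y0)&(q[:,1]<y1)
        o.append(round(float(np.percentile(q[m,2],90))) if m.any() else None)
    print(x,o)
plan(S(84.3),250,FK,26)
E
```

```text
-140 [3, 4, 4, 7]
-130 [53, 4, 3, 4]
-120 [74, 68, 4, 4]
-110 [73, 75, 42, 3]
-100 [73, 72, 58, 4]
-90 [74, 73, 42, 3]
-80 [72, 68, 5, 4]
-70 [68, 6, 5, 6]
-60 [4, 4, 4, 3]
-50 [13, 11, 15, 12]
-40 [17, 15, 17, 17]
-30 [15, 16, 17, 16]
-20 [15, 15, 15, None]
-10 [16, 16, 16, 73]
0 [14, 16, 16, 73]
10 [17, 15, 16, 74]
20 [16, 17, 17, 76]
30 [16, 16, 17, 72]
40 [15, 16, 15, 72]
50 [71, 72, 72, 75]
60 [75, 76, 74, 74]
70 [111, 74, 74, 75]
80 [111, 51, 54, 62]
90 [112, 55, 55, 61]
100 [110, 53, 54, 61]
110 [46, 44, 46, 60]
120 [17, 16, 16, 61]
130 [18, 17, 15, 60]
140 [16, 15, 16, 60]
t 0.1 p [ 192.2 -594.2  230.3] phi 1.883 tilt [-0.0007  0.0019] F [-0.3 -0.9  0.1] w 85.4 j [-1.    0.39  0.01 -0.   -1.19 -0.26]
D [361.6 791.7  19.7] turn 0.483 rows:
[np.float64(-2.26), np.float64(2.47), np.float64(-0.08), np.float64(0.019)] [np.float64(-2.21), np.float64(2.51), np.float64(-0.08), np.float64(0.019)] [np.float64(-2.17), np.float64(2.55), np.float64(-0.08), np.float64(0.019)] [np.float64(-2.12), np.float64(2.59), np.float64(-0.08), np.float64(0.019)] [np.float64(-2.07), np.float64(2.63), n
[... 928 characters left out ...]
np.float64(0.019)] [np.float64(-1.38), np.float64(3.05), np.float64(-0.08), np.float64(0.019)] [np.float64(-1.32), np.float64(3.08), np.float64(-0.08), np.float64(0.019)] [np.float64(-1.27), np.float64(3.1), np.float64(-0.08), np.float64(0.019)] [np.float64(-1.21), np.float64(3.12), np.float64(-0.08), np.float64(0.019)] [np.float64(-1.15), np.float64(3.14), np.float64(-0.08), np.float64(0.019)] [np.float64(-1.09), np.float64(3.16), np.float64(-0.08), np.float64(0.019)] [np.float64(-1.03), np.float64(3.18), np.float64(-0.08), np.float64(0.019)] [np.float64(-0.97), np.float64(3.2), np.float64(-0.08), np.float64(0.019)] [np.float64(-0.91), np.float64(3.22), np.float64(-0.08), np.float64(0.019)]
```

send_rows([
  [[-2.3,2.5,-0.3,0.02,1],[-2.2,2.5,-0.3,0.02,1],[-2.2,2.5,-0.3,0.02,1],[-2.1,2.6,-0.1,0.02,1],[-2.1,2.6,-0.1,0.02,1],[-2.0,2.7,-0.1,0.02,1],[-2.0,2.7,-0.1,0.02,1],[-1.9,2.7,-0.1,0.02,1],[-1.9,2.8,-0.1,0.02,1],[-1.8,2.8,-0.1,0.02,1]],
])

```text
clock: 0.93
position: [336.5, -282.3, 240.4]
ee_rot: [-0.045, 0.999, 0.006, -0.004]
contact_force: [1.2, -0.4, -0.6]
gripper_width: 85.7
```

send_rows([
  [[-1.8,2.8,0,0.02,1],[-1.7,2.9,0,0.02,1],[-1.7,2.9,0,0.02,1],[-1.6,2.9,0,0.02,1],[-1.6,3.0,0,0.02,1],[-1.5,3.0,0,0.02,1],[-1.4,3.0,0,0.02,1],[-1.4,3.0,0,0.02,1],[-1.3,3.1,0,0.02,1],[-1.3,3.1,0,0.02,1]],
])

```text
clock: 1.77
position: [491.9, 31.8, 241.5]
ee_rot: [0.06, 0.998, 0.006, -0.006]
contact_force: [0.3, -0.0, 0.7]
gripper_width: 85.7
```

```bash
sed -i 's/print(\[round(d@x,2),round(d@y,2),round(-d\[2\],2),round(-df\/N,3)\]/print("%.2f,%.2f,%.2f,%.3f"%(d@x,d@y,-d[2],-df\/N)/; s/end=. .)/end=" | ")/' h.py; python3 -c "
from h import *
plan(S(84.3),200,FK,10)"
```

```text
t 1.77 p [491.9  31.8 241.5] phi 1.452 tilt [-0.0111  0.0128] F [ 0.3 -0.   0.7] w 85.7 j [ 0.38  0.16 -0.28 -0.02 -1.14 -2.07]
D [ 61.9 165.8 -41.5] turn 0.052 rows:
-0.42,1.72,0.42,0.005 | -0.41,1.72,0.42,0.005 | -0.40,1.72,0.42,0.005 | -0.39,1.73,0.42,0.005 | -0.38,1.73,0.42,0.005 | -0.37,1.73,0.42,0.005 | -0.36,1.73,0.42,0.005 | -0.36,1.73,0.42,0.005 | -0.35,1.74,0.42,0.005 | -0.34,1.74,0.42,0.005 |
```

send_rows([
  [[-0.4,1.7,0.4,0.005,1],[-0.4,1.7,0.4,0.005,1],[-0.4,1.7,0.4,0.005,1],[-0.4,1.7,0.4,0.005,1],[-0.4,1.7,0.4,0.005,1],[-0.4,1.7,0.4,0.005,1],[-0.4,1.7,0.4,0.005,1],[-0.4,1.7,0.4,0.005,1],[-0.3,1.4,0.4,0.005,1],[0,0,0,0,1]],
])

```text
clock: 2.6
position: [549.0, 190.2, 199.8]
ee_rot: [0.08, 0.997, 0.004, -0.009]
contact_force: [-0.5, -0.2, 0.0]
gripper_width: 85.5
```

```bash
python3 -c "
from h import *
plan(S(84.3),76,FK,8)"
```

```text
t 2.6 p [549.  190.2 199.8] phi 1.41 tilt [-0.0181  0.0103] F [-0.5 -0.2  0. ] w 85.5 j [ 0.6   0.34 -0.13 -0.02 -1.11 -2.32]
D [   4.8    7.4 -123.8] turn 0.01 rows:
-0.04,0.10,1.55,0.001 | -0.04,0.10,1.55,0.001 | -0.04,0.10,1.55,0.001 | -0.04,0.10,1.55,0.001 | -0.04,0.10,1.55,0.001 | -0.04,0.10,1.55,0.001 | -0.04,0.10,1.55,0.001 | -0.04,0.10,1.55,0.001 |
```

Run:
```python
s=open('h.py').read().split('    for k in range(N):')[0]
s+='''    from scipy.spatial.transform import Rotation as Ro
    for k in range(N):
        d=(M@Ro.from_rotvec([0,0,-df*k/N]).as_matrix()).T@D/N/10
        print("%.2f,%.2f,%.2f,%.3f"%(*d,-df/N),end=" | ")
    print()
'''
open('h.py','w').write(s)
from h import *
plan(S(84.3),100,FK,8)
```

```text
t 2.6 p [549.  190.2 199.8] phi 1.41 tilt [-0.0181  0.0103] F [-0.5 -0.2  0. ] w 85.5 j [ 0.6   0.34 -0.13 -0.02 -1.11 -2.32]
D [  4.8   7.4 -99.8] turn 0.01 rows:
-0.07,0.09,1.25,0.001 | -0.07,0.09,1.25,0.001 | -0.07,0.09,1.25,0.001 | -0.07,0.09,1.25,0.001 | -0.07,0.09,1.25,0.001 | -0.07,0.09,1.25,0.001 | -0.07,0.09,1.25,0.001 | -0.07,0.09,1.25,0.001 |
```

send_rows([
  [[-0.1,0.1,1.2,0.002,1],[-0.1,0.1,1.2,0.002,1],[-0.1,0.1,1.2,0.002,1],[-0.1,0.1,1.2,0.002,1],[-0.1,0.1,1.2,0.002,1],[-0.1,0.1,1.2,0,1],[0,0.1,1.2,0,1],[0,0.1,1.2,0,1],[0,0,0,0,1]],
])

```text
clock: 3.35
position: [554.8, 198.0, 99.2]
ee_rot: [0.086, 0.996, 0.004, -0.01]
contact_force: [-0.7, 0.2, -0.4]
gripper_width: 85.3
```

```bash
python3 -c "
from h import *
plan(S(84.3),77,FK,3)"
```

```text
t 3.35 p [554.8 198.   99.2] phi 1.398 tilt [-0.0195  0.0093] F [-0.7  0.2 -0.4] w 85.3 j [ 0.61  0.46 -0.23 -0.02 -0.89 -2.34]
D [ -1.   -0.4 -22.2] turn -0.002 rows:
0.01,-0.02,0.74,-0.001 | 0.01,-0.02,0.74,-0.001 | 0.01,-0.02,0.74,-0.001 |
```

send_rows([
  [[0,0,0.7,0,1],[0,0,0.7,0,1],[0,0,0.7,0,1],[0,0,0,0,0.5],[0,0,0,0,0.3],[0,0,0,0,0.3],[0,0,0,0,0.3]],
])

```text
clock: 3.93
position: [555.4, 197.9, 78.2]
ee_rot: [0.086, 0.996, 0.004, -0.009]
contact_force: [0.2, -0.2, -0.2]
gripper_width: 38.7
```

send_rows([
  [[0,0,0,0,0.1],[0,0,0,0,0.1],[0,0,0,0,0.1],[0,0,0,0,0.1]],
])

```text
clock: 4.27
position: [556.1, 198.8, 79.0]
ee_rot: [0.085, 0.996, 0.005, -0.008]
contact_force: [0.2, 0.9, -0.8]
gripper_width: 23.2
```

```bash
python3 -c "
from h import *
plan(S(128),77,FK,8)
s=arm.read_state();print((s['position'][:2]-SC)@SX,(s['position'][:2]-SC)@SY)"
```

```text
t 4.27 p [556.1 198.8  79. ] phi 1.4 tilt [-0.0154  0.0105] F [ 0.2  0.9 -0.8] w 23.2 j [ 0.61  0.48 -0.25 -0.02 -0.84 -2.33]
D [40.7 -8.7 -2. ] turn -0.0 rows:
-0.52,-0.02,0.02,-0.000 | -0.52,-0.02,0.02,-0.000 | -0.52,-0.02,0.02,-0.000 | -0.52,-0.02,0.02,-0.000 | -0.52,-0.02,0.02,-0.000 | -0.52,-0.02,0.02,-0.000 | -0.52,-0.02,0.02,-0.000 | -0.52,-0.02,0.02,-0.000 | 
86.32176069273147 1.5831982379427867
```

send_rows([
  [[-0.5,0,0,0,0.1],[-0.5,0,0,0,0.1],[-0.5,0,0,0,0.1],[-0.5,0,0,0,0.1],[-0.5,0,0,0,0.1],[-0.5,0,0,0,0.1],[-0.5,0,0,0,0.1],[-0.2,0,0,0,0.1],[-0.2,0,0,0,0.1]],
])

```text
clock: 5.02
position: [596.4, 191.8, 79.0]
ee_rot: [0.085, 0.996, 0.004, -0.01]
contact_force: [-2.8, 1.4, 2.4]
gripper_width: 23.1
```

send_rows([
  [[-0.2,0,0,0,0.1],[-0.2,0,0,0,0.1],[-0.2,0,0,0,0.1]],
])

```text
clock: 5.27
position: [598.1, 191.5, 79.0]
ee_rot: [0.086, 0.996, 0.004, -0.015]
contact_force: [-10.9, 3.7, 5.8]
gripper_width: 22.9
```

send_rows([
  [[-0.2,0,0,0,0.1],[-0.2,0,0,0,0.1]],
])

```text
clock: 5.43
position: [598.0, 191.5, 79.0]
ee_rot: [0.085, 0.996, 0.003, -0.019]
contact_force: [-9.1, 3.8, 4.9]
gripper_width: 22.9
```

send_rows([
  [[0,0,0,0,0.7],[0,0,0,0,0.8],[0,0,0,0,0.8],[0,0,-1,0,0.8],[0,0,-2,0,0.8],[0,0,-3,0,0.9],[0,0,-3,0,1],[0,0,-3,0,1],[0,0,-3,0,1]],
])

```text
clock: 6.18
position: [603.1, 185.5, 228.6]
ee_rot: [0.088, 0.996, -0.001, -0.024]
contact_force: [0.7, 0.5, -0.1]
gripper_width: 85.2
```

```bash
python3 -c "
from h import *
plan(RC+[40,60],230,FR,20)"
```

```text
t 6.18 p [603.1 185.5 228.6] phi 1.395 tilt [-0.0473  0.0016] F [ 0.7  0.5 -0.1] w 85.2 j [ 0.54  0.42  0.07 -0.03 -1.26 -2.28]
D [-147.1 -347.5    1.4] turn -1.457 rows:
0.42,-1.84,0.02,-0.073 | 0.55,-1.80,0.02,-0.073 | 0.68,-1.76,0.02,-0.073 | 0.81,-1.70,0.02,-0.073 | 0.93,-1.64,0.02,-0.073 | 1.05,-1.57,0.02,-0.073 | 1.16,-1.49,0.02,-0.073 | 1.26,-1.40,0.02,-0.073 | 1.36,-1.30,0.02,-0.073 | 1.45,-1.20,0.02,-0.073 | 1.54,-1.09,0.02,-0.073 | 1.61,-0.98,0.02,-0.073 | 1.68,-0.86,0.02,-0.073 | 1.74,-0.73,0.02,-0.073 | 1.79,-0.61,0.02,-0.073 | 1.83,-0.47,0.02,-0.073 | 1.86,-0.34,0.02,-0.073 | 1.88,-0.20,0.02,-0.073 | 1.89,-0.07,0.02,-0.073 | 1.89,0.07,0.02,-0.073 |
```

send_rows([
  [[0.4,-1.8,0,-0.073,1],[0.55,-1.8,0,-0.073,1],[0.7,-1.75,0,-0.073,1],[0.8,-1.7,0,-0.073,1],[0.9,-1.65,0,-0.073,1],[1.05,-1.55,0,-0.073,1],[1.15,-1.5,0,-0.073,1],[1.25,-1.4,0,-0.073,1],[1.35,-1.3,0,-0.073,1],[1.45,-1.2,0,-0.073,1]],
])

```text
clock: 7.02
position: [540.5, 4.8, 249.9]
ee_rot: [-0.291, 0.957, 0.006, -0.003]
contact_force: [0.9, 1.1, -0.8]
gripper_width: 85.6
```

```bash
python3 -c "
from h import *
plan(RC,220,FR,14)
shot('top');shot('side')
P=cloud('top',np.load('pics/top.npz')['d']).reshape(-1,3); P=P[~np.isnan(P[:,0])]
q=np.c_[(P[:,:2]-SC)@SX,(P[:,:2]-SC)@SY,P[:,2]]
m=(q[:,2]>95)&(q[:,2]<120)&(abs(q[:,0]-120)<40)&(abs(q[:,1])<40)
print('grip',m.sum(),q[m].mean(0),q[m].min(0),q[m].max(0))"
```

```text
t 7.02 p [540.5   4.8 249.9] phi 2.162 tilt [-0.0089  0.0106] F [ 0.9  1.1 -0.8] w 85.6 j [ 0.3   0.23 -0.16 -0.01 -1.19 -1.28]
D [-124.5 -226.8  -29.9] turn -0.69 rows:
1.64,-0.85,0.20,-0.049 | 1.68,-0.77,0.20,-0.049 | 1.72,-0.69,0.20,-0.049 | 1.75,-0.60,0.20,-0.049 | 1.78,-0.51,0.20,-0.049 | 1.80,-0.43,0.20,-0.049 | 1.82,-0.34,0.20,-0.049 | 1.83,-0.25,0.20,-0.049 | 1.84,-0.16,0.20,-0.049 | 1.85,-0.07,0.20,-0.049 | 1.85,0.03,0.20,-0.049 | 1.85,0.12,0.20,-0.049 | 1.84,0.21,0.20,-0.049 | 1.82,0.30,0.20,-0.049 | <string>:8: RuntimeWarning: Mean of empty slice.
  ret = um.true_divide(
Traceback (most recent call last):
ValueError: zero-size array to reduction operation minimum which has no identity
```

send_rows([
  [[1.65,-0.85,0.2,-0.05,1],[1.7,-0.75,0.2,-0.05,1],[1.7,-0.7,0.2,-0.05,1],[1.75,-0.6,0.2,-0.05,1],[1.8,-0.5,0.2,-0.05,1],[1.8,-0.4,0.2,-0.05,1],[1.8,-0.35,0.2,-0.05,1],[1.85,-0.25,0.2,-0.05,1],[1.85,-0.15,0.2,-0.05,1],[1.85,-0.05,0.2,-0.05,1]],
])

```text
clock: 7.95
position: [455.0, -162.5, 235.2]
ee_rot: [-0.523, 0.852, 0.002, 0.006]
contact_force: [-0.3, -0.0, -0.8]
gripper_width: 85.7
```

send_rows([
  [[1.8,0.1,0.2,-0.05,1],[1.8,0.1,0.2,-0.05,1],[1.6,0.2,0.2,-0.05,1],[0.8,0.1,0.2,-0.04,1],[0,0,0,0,1]],
])

```text
clock: 8.37
position: [426.9, -220.0, 229.2]
ee_rot: [-0.603, 0.798, -0.002, 0.008]
contact_force: [0.4, 0.5, -0.1]
gripper_width: 85.4
```

```bash
python3 -c "
from h import *
plan(RC,120,FR,8)
shot('top','t2.png')
P=cloud('top',np.load('pics/top.npz')['d']).reshape(-1,3); P=P[~np.isnan(P[:,0])]
q=np.c_[(P[:,:2]-SC)@SX,(P[:,:2]-SC)@SY,P[:,2]]
m=(q[:,2]>95)&(q[:,2]<120)&(abs(q[:,0]-120)<40)&(abs(q[:,1])<40)
if m.any(): print('grip',m.sum(),q[m].mean(0),q[m].min(0),q[m].max(0))"
```

```text
t 8.37 p [ 426.9 -220.   229.2] phi 2.865 tilt [0.0149 0.0067] F [ 0.4  0.5 -0.1] w 85.4 j [-0.14  0.13 -0.34 -0.01 -1.08 -0.13]
D [ -10.9   -2.  -109.2] turn 0.013 rows:
0.08,0.14,1.36,0.002 | 0.08,0.14,1.36,0.002 | 0.08,0.14,1.36,0.002 | 0.08,0.14,1.36,0.002 | 0.08,0.14,1.36,0.002 | 0.08,0.14,1.36,0.002 | 0.08,0.14,1.36,0.002 | 0.08,0.14,1.36,0.002 | 
grip 137 [126.48559553  -0.24997706 107.58959927] [112.40921221 -11.28833021  95.13886335] [142.991141    12.57103527 116.14953821]
```

send_rows([
  [[0.1,0.15,1.4,0.002,1],[0.1,0.15,1.4,0.002,1],[0.1,0.15,1.4,0.002,1],[0.1,0.15,1.4,0.002,1],[0.1,0.15,1.4,0.002,1],[0.1,0.1,1.4,0.002,1],[0.1,0.1,1.4,0,1],[0.1,0.1,1.2,0,1],[0,0,0,0,1]],
])

```text
clock: 9.17
position: [427.2, -220.2, 121.0]
ee_rot: [-0.594, 0.805, -0.008, 0.013]
contact_force: [-0.5, 0.7, -0.3]
gripper_width: 85.5
```

```bash
python3 -c "
from h import *
plan(RC,32,FR,8)
im,d=shot('side')
cv2.imwrite('pics/s2.png',cv2.resize(im[230:370,230:430],None,fx=4,fy=4,interpolation=cv2.INTER_CUBIC))
"
```

```text
t 9.17 p [ 427.2 -220.2  121. ] phi 2.842 tilt [0.0317 0.0024] F [-0.5  0.7 -0.3] w 85.5 j [-0.14  0.25 -0.51 -0.01 -0.79 -0.15]
D [-11.2  -1.8 -89. ] turn -0.01 rows:
0.08,0.16,1.11,-0.001 | 0.08,0.16,1.11,-0.001 | 0.08,0.16,1.11,-0.001 | 0.08,0.16,1.11,-0.001 | 0.08,0.16,1.11,-0.001 | 0.08,0.16,1.11,-0.001 | 0.08,0.16,1.11,-0.001 | 0.07,0.16,1.11,-0.001 |
```

View pics/s2.png

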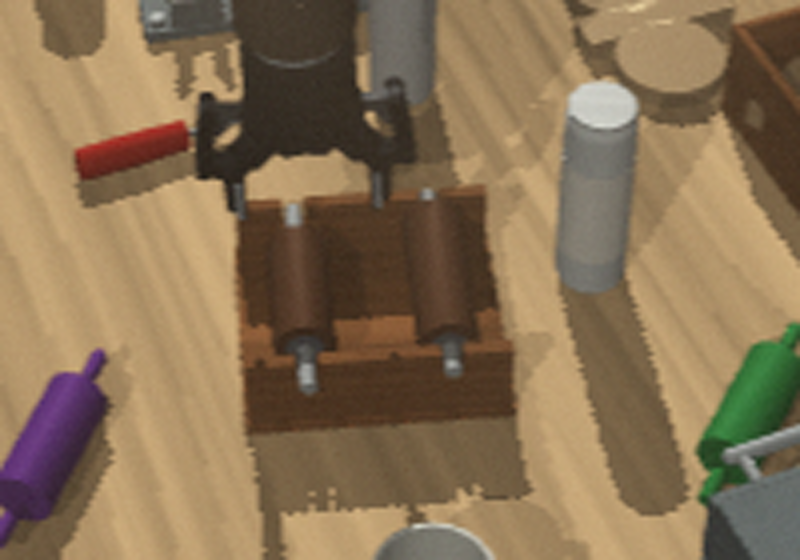

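The side crop shows the fingers straddling the near roller (left, 300,290). They stand about 11 mm too far in +x, as the numbers say. I'll shift, then descend.

send_rows([
  [[0,0.5,0,0,1],[0,0.5,0.3,0,1],[0.1,0.3,1,0,1],[0.1,0.15,1,0,1],[0.1,0.15,1,0,1],[0.1,0.1,1,0,1],[0.1,0.1,1,0,1],[0,0,0,0,1]],
])

```text
clock: 9.88
position: [416.0, -218.6, 74.3]
ee_rot: [-0.594, 0.804, -0.016, 0.02]
contact_force: [-0.0, 0.3, -0.3]
gripper_width: 85.2
```

```bash
python3 -c "
from h import *
plan(RC,32,FR,4)
"
```

```text
t 9.88 p [ 416.  -218.6   74.3] phi 2.842 tilt [ 0.0515 -0.0021] F [-0.   0.3 -0.3] w 85.2 j [-0.14  0.29 -0.6  -0.01 -0.63 -0.15]
D [  0.   -3.4 -42.3] turn -0.01 rows:
0.10,0.03,1.06,-0.002 | 0.10,0.03,1.06,-0.002 | 0.10,0.03,1.06,-0.002 | 0.10,0.03,1.06,-0.002 |
```

send_rows([
  [[0.1,0.05,1,0,1],[0.1,0.05,1,0,1],[0.1,0.05,1,0,1],[0.1,0.05,1,0,1],[0,0,0,0,1]],
])

```text
clock: 10.3
position: [418.6, -222.0, 38.6]
ee_rot: [-0.594, 0.804, -0.021, 0.024]
contact_force: [0.4, -0.0, -0.1]
gripper_width: 85.4
```

```bash
python3 -c "
from h import *
plan(RC,31,FR,1)
"
```

```text
t 10.3 p [ 418.6 -222.    38.6] phi 2.843 tilt [ 0.0628 -0.0046] F [ 0.4 -0.  -0.1] w 85.4 j [-0.15  0.36 -0.63 -0.01 -0.52 -0.14]
D [-2.6  0.  -7.6] turn -0.009 rows:
0.08,0.30,0.74,-0.009 |
```

send_rows([
  [[0.05,0.15,0.7,0,1],[0,0,0,0,0.8],[0,0,0,0,0.6],[0,0,0,0,0.5],[0,0,0,0,0.5],[0,0,0,0,0.5]],
])

```text
clock: 10.8
position: [419.3, -222.1, 34.5]
ee_rot: [-0.594, 0.804, -0.023, 0.026]
contact_force: [-0.5, -0.0, -4.5]
gripper_width: 43.0
```

send_rows([
  [[0,0,0,0,0.3],[0,0,0,0,0.3],[0,0,0,0,0.3],[0,0,0,0,0.3]],
])

```text
clock: 11.13
position: [419.3, -222.1, 34.6]
ee_rot: [-0.594, 0.804, -0.023, 0.026]
contact_force: [0.0, 0.3, -0.6]
gripper_width: 42.3
```

```bash
python3 -c "
from h import *
s,M=tool();plan(s['position'][:2],140,FR,10)
"
```

```text
t 11.13 p [ 419.3 -222.1   34.6] phi 2.843 tilt [ 0.0688 -0.0058] F [ 0.   0.3 -0.6] w 42.3 j [-0.15  0.36 -0.64 -0.01 -0.5  -0.14]
D [  0.    0.  105.4] turn -0.009 rows:
-0.02,-0.07,-1.05,-0.001 | -0.02,-0.07,-1.05,-0.001 | -0.02,-0.07,-1.05,-0.001 | -0.02,-0.07,-1.05,-0.001 | -0.02,-0.07,-1.05,-0.001 | -0.02,-0.07,-1.05,-0.001 | -0.02,-0.07,-1.05,-0.001 | -0.02,-0.07,-1.05,-0.001 | -0.01,-0.07,-1.05,-0.001 | -0.01,-0.07,-1.05,-0.001 |
```

send_rows([
  [[0,-0.05,-0.5,0,0.3],[0,-0.05,-1,0,0.3],[0,-0.05,-1,0,0.3],[0,-0.05,-1,0,0.3],[0,-0.05,-1,0,0.3],[0,-0.05,-1,0,0.3],[0,0,-1.5,0,0.3],[0,0,-2,0,0.3],[0,0,-2,0,0.3],[0,0,-2,0,0.3]],
])

```text
clock: 11.97
position: [403.5, -219.7, 162.5]
ee_rot: [-0.592, 0.806, -0.011, 0.018]
contact_force: [-0.2, -0.2, -5.0]
gripper_width: 42.2
```

```bash
python3 -c "
from h import *
plan([490,0],240,FP,14)
"
```

```text
t 11.97 p [ 403.5 -219.7  162.5] phi 2.837 tilt [0.0415 0.0029] F [-0.2 -0.2 -5. ] w 42.2 j [-0.15  0.15 -0.5  -0.01 -0.87 -0.15]
D [ 86.5 219.7  77.5] turn -0.133 rows:
-1.69,-0.14,-0.52,-0.009 | -1.69,-0.16,-0.52,-0.009 | -1.69,-0.17,-0.52,-0.009 | -1.69,-0.19,-0.52,-0.009 | -1.68,-0.20,-0.52,-0.009 | -1.68,-0.22,-0.52,-0.009 | -1.68,-0.24,-0.52,-0.009 | -1.68,-0.25,-0.52,-0.009 | -1.67,-0.27,-0.52,-0.009 | -1.67,-0.28,-0.52,-0.009 | -1.67,-0.30,-0.52,-0.009 | -1.67,-0.32,-0.52,-0.009 | -1.66,-0.33,-0.52,-0.009 | -1.66,-0.35,-0.52,-0.009 |
```

send_rows([
  [[-1.5,0,-1,-0.01,0.3],[-1.8,0.2,-1,-0.01,0.3],[-2,0.3,-1,-0.01,0.3],[-2.2,0.3,-1,-0.01,0.3],[-2.2,0.3,-1,-0.01,0.3],[-2.2,0.2,-0.5,-0.01,0.3],[-2.2,0.2,-0.5,-0.01,0.3],[-2.2,0.2,0,-0.01,0.3],[-2.2,0.2,0,-0.01,0.3],[-2.2,0.2,0,-0.01,0.3]],
])

```text
clock: 12.8
position: [426.9, -8.3, 229.7]
ee_rot: [-0.628, 0.778, -0.009, 0.017]
contact_force: [0.3, -0.2, -4.2]
gripper_width: 42.4
```

```bash
python3 -c "
from h import *
plan(S(0,1.6),190,FP,10)
"
```

```text
t 12.8 p [426.9  -8.3 229.7] phi 2.929 tilt [0.038  0.0075] F [ 0.3 -0.2 -4.2] w 42.4 j [ 0.37  0.02 -0.47  0.01 -1.04 -0.59]
D [ 44.2 221.9 -39.7] turn -0.041 rows:
-2.26,0.05,0.43,-0.004 | -2.26,0.04,0.43,-0.004 | -2.26,0.03,0.43,-0.004 | -2.26,0.02,0.43,-0.004 | -2.26,0.01,0.43,-0.004 | -2.26,0.00,0.43,-0.004 | -2.26,-0.00,0.43,-0.004 | -2.26,-0.01,0.43,-0.004 | -2.26,-0.02,0.43,-0.004 | -2.26,-0.03,0.43,-0.004 |
```

send_rows([
  [[-2.2,0,0.4,-0.004,0.3],[-2.2,0,0.4,-0.004,0.3],[-2.2,0,0.4,-0.004,0.3],[-2.2,0,0.4,-0.004,0.3],[-2.2,0,0.4,-0.004,0.3],[-2.2,0,0.4,-0.004,0.3],[-2.2,0,0.4,-0.004,0.3],[-2.2,0,0.4,-0.004,0.3],[-2.2,0,0.4,-0.004,0.3],[0,0,0,0,0.3]],
])

```text
clock: 13.63
position: [458.4, 196.3, 191.1]
ee_rot: [-0.643, 0.766, -0.005, 0.011]
contact_force: [0.5, -1.0, -3.6]
gripper_width: 42.3
```

```bash
python3 -c "
from h import *
plan(S(0,1.6),120,FP,8)
im,d=shot('top')
cv2.imwrite('pics/t3.png',cv2.resize(im[150:300,160:320],None,fx=4,fy=4,interpolation=cv2.INTER_CUBIC))
"
```

```text
t 13.63 p [458.4 196.3 191.1] phi 2.967 tilt [0.0239 0.0068] F [ 0.5 -1.  -3.6] w 42.3 j [ 0.74  0.19 -0.38  0.01 -0.98 -0.92]
D [ 12.7  17.3 -71.1] turn -0.003 rows:
-0.23,-0.10,0.89,-0.000 | -0.23,-0.10,0.89,-0.000 | -0.23,-0.10,0.89,-0.000 | -0.23,-0.10,0.89,-0.000 | -0.23,-0.10,0.89,-0.000 | -0.23,-0.10,0.89,-0.000 | -0.23,-0.10,0.89,-0.000 | -0.23,-0.10,0.89,-0.000 |
```

View pics/t3.png

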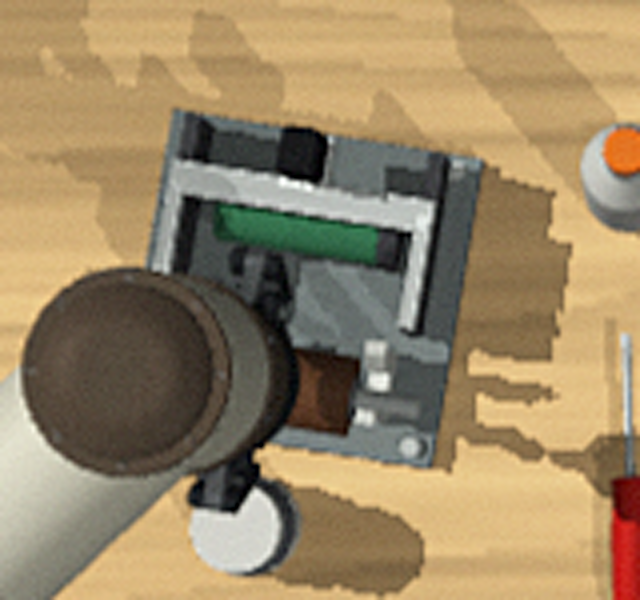

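send_rows([
  [[-0.25,-0.1,0.9,0,0.3],[-0.25,-0.1,0.9,0,0.3],[-0.25,-0.1,0.9,0,0.3],[-0.25,-0.1,0.9,0,0.3],[-0.25,-0.1,0.9,0,0.3],[-0.25,-0.1,0.9,0,0.3],[-0.25,-0.1,0.9,0,0.3],[-0.2,-0.1,0.7,0,0.3],[0,0,0,0,0.3]],
])

```text
clock: 14.43
position: [468.8, 209.8, 112.2]
ee_rot: [-0.641, 0.768, -0.004, 0.007]
contact_force: [-0.5, -0.9, -4.7]
gripper_width: 42.4
```

```bash
python3 -c "
from h import *
plan(S(0,1.6),100,FP,4)
im,d=shot('top');im2,d2=shot('side')
a=cv2.resize(im[190:290,190:290],None,fx=4,fy=4,interpolation=cv2.INTER_CUBIC)
p=proj('side',[*S(0),80])[0];print(p)
u,v=p.astype(int)
b=cv2.resize(im2[v-50:v+50,u-50:u+50],None,fx=4,fy=4,interpolation=cv2.INTER_CUBIC)
cv2.imwrite('pics/t4.png',np.hstack([a,b]))
P=cloud('top',d);m=np.zeros(d.shape,bool);m[190:290,190:290]=1;m&=(P[...,2]>125)&(P[...,2]<150)
q=np.c_[(P[m][:,:2]-SC)@SX,(P[m][:,:2]-SC)@SY,P[m][:,2]]
for y in range(-95,100,10):
    k=abs(q[:,1]-y)<5
    if k.any(): print(y,k.sum(),q[k].mean(0).round(1),q[k].min(0).round(0),q[k].max(0).round(0))
"
```

```text
t 14.43 p [468.8 209.8 112.2] phi 2.961 tilt [0.0165 0.002 ] F [-0.5 -0.9 -4.7] w 42.4 j [ 0.74  0.31 -0.44  0.01 -0.8  -0.93]
D [  2.2   3.7 -12.2] turn -0.009 rows:
-0.10,-0.03,0.31,-0.002 | -0.10,-0.03,0.31,-0.002 | -0.10,-0.03,0.31,-0.002 | -0.10,-0.03,0.31,-0.002 | 
[273.75415511 202.64364254]
-95 1 [-1.00e-01 -9.02e+01  1.28e+02] [ -0. -90. 128.] [ -0. -90. 128.]
-85 22 [ -3.9 -85.4 132.5] [-10. -90. 126.] [  2. -81. 137.]
-75 25 [ -3.7 -75.1 133. ] [-10. -80. 125.] [  2. -71. 140.]
-65 23 [ -3.7 -64.6 133. ] [-10. -69. 128.] [  2. -60. 139.]
-55 59 [ -4.6 -53.7 138. ] [-25. -59. 125.] [ 17. -50. 149.]
-45 67 [ -2.5 -44.9 143. ] [-25. -50. 129.] [ 18. -40. 150.]
-35 67 [ -4.2 -35.1 143.5] [-25. -40. 126.] [ 18. -30. 150.]
-25 46 [ -5.3 -26.2 141.7] [-25. -30. 126.] [ 18. -21. 150.]
-15 3 [ 18.9 -16.9 130.1] [ 16. -20. 129.] [ 22. -14. 132.]
```

View pics/t4.png

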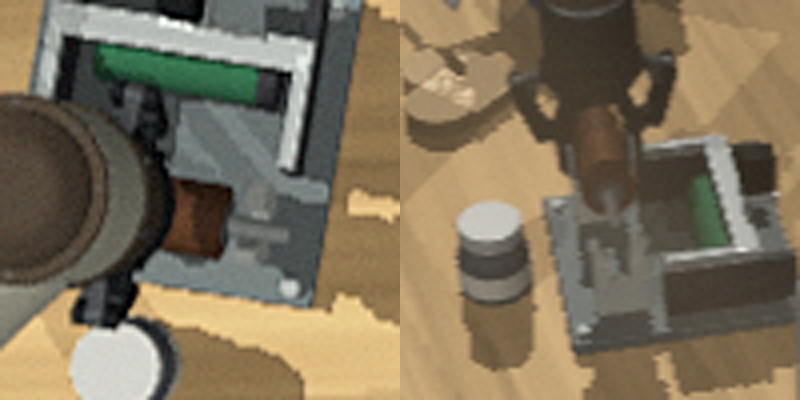

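The keeper sits at its rear stop, clear of the slots. The axle at crop (260,235) is parallel to the stand's y, but about 3–4 mm on the −x side of the slots and about 6 mm towards −y. I'll correct this while lowering to just above the cheeks.

```bash
python3 -c "
from h import *
plan(S(1.7,3.2),84,FP,4)
"
```

```text
t 14.53 p [469.2 210.  113.6] phi 2.962 tilt [0.018 0.003] F [-0.1 -0.2 -4.5] w 42.0 j [ 0.74  0.31 -0.44  0.01 -0.8  -0.93]
D [  3.7   4.8 -29.6] turn -0.008 rows:
-0.13,-0.06,0.74,-0.002 | -0.13,-0.06,0.74,-0.002 | -0.13,-0.06,0.74,-0.002 | -0.13,-0.06,0.74,-0.002 |
```

send_rows([
  [[-0.15,-0.1,0.5,0,0.3],[-0.15,-0.1,0.5,0,0.3],[-0.15,-0.05,0.5,0,0.3],[-0.1,0,0.5,0,0.3],[0,0,0.5,0,0.3],[0,0,0.3,0,0.3],[0,0,0,0,0.3]],
])

```text
clock: 15.12
position: [475.0, 216.8, 85.0]
ee_rot: [-0.641, 0.767, -0.005, 0.01]
contact_force: [-0.2, -0.3, -4.2]
gripper_width: 42.4
```

```bash
cat > ax.py <<'E'
from h import *
def ax(zl,zh):
    plan(S(1.7,3.2),45,FP,4)
    P0=arm.read_state()['position'];print('stand xy tcp',(P0[:2]-SC)@SX,(P0[:2]-SC)@SY)
    im,d=shot('top');P=cloud('top',d);m=np.zeros(d.shape,bool);m[190:290,190:290]=1;m&=(P[...,2]>zl)&(P[...,2]<zh)
    q=np.c_[(P[m][:,:2]-SC)@SX,(P[m][:,:2]-SC)@SY,P[m][:,2]];q=q[(abs(q[:,0])<30)]
    for y in range(-95,100,6):
        k=abs(q[:,1]-y)<3
        if k.any(): print(y,k.sum(),q[k].mean(0).round(1),q[k].min(0).round(0),q[k].max(0).round(0))
E
python3 -c "
from ax import *
ax(88,125)"
```

```text
t 15.12 p [475.  216.8  85. ] phi 2.962 tilt [0.0222 0.0061] F [-0.2 -0.3 -4.2] w 42.4 j [ 0.75  0.36 -0.46  0.02 -0.73 -0.94]
D [ -2.   -1.9 -40. ] turn -0.008 rows:
0.07,0.06,1.00,-0.002 | 0.07,0.06,1.00,-0.002 | 0.07,0.06,1.00,-0.002 | 0.07,0.06,1.00,-0.002 | 
stand xy tcp 3.3479244355091566 5.404783872380679
-83 8 [  1.7 -81.3 102.4] [ -3. -82.  95.] [  6. -80. 107.]
-77 11 [  0.6 -77.  105.8] [ -4. -80. 102.] [  6. -74. 110.]
-71 14 [  1.1 -70.8 103.7] [ -5. -74.  97.] [  7. -68. 111.]
-65 15 [  3.2 -65.3 101.7] [-20. -67.  90.] [ 18. -63. 114.]
-59 19 [  1.8 -59.5 102.2] [-18. -62.  89.] [ 18. -56. 109.]
-53 13 [  1.4 -52.8 105.4] [ -4. -55. 102.] [  7. -50. 109.]
-47 49 [  1.7 -46.  109.4] [-19. -50.  89.] [ 22. -44. 125.]
-41 42 [  0.4 -41.1 117.8] [-20. -44. 101.] [ 22. -38. 125.]
-35 50 [  0.6 -34.8 116.3] [-21. -38. 102.] [ 23. -32. 125.]
-29 43 [  1.2 -29.  118.6] [-19. -32. 107.] [ 21. -26. 124.]
-23 42 [ -0.4 -22.8 115.9] [-20. -26.  99.] [ 23. -20. 123.]
-17 27 [  2.8 -17.8 114.9] [-20. -20. 104.] [ 22. -15. 125.]
-11 3 [ -5.1 -13.5 111.6] [-19. -14. 108.] [ 21. -13. 115.]
-5 1 [27.7 -5.5 97.8] [28. -5. 98.] [28. -5. 98.]
```

send_rows([
  [[0.05,0.1,0.4,0,0.3],[0.05,0.05,0.5,0,0.3],[0,0,0.5,0,0.3],[0,0,0.4,0,0.3],[0,0,0,0,0.3]],
])

```text
clock: 15.58
position: [473.9, 216.3, 66.0]
ee_rot: [-0.641, 0.767, -0.005, 0.011]
contact_force: [-0.6, -1.1, -4.1]
gripper_width: 42.5
```

```bash
python3 -c "
from ax import *
ax(75,105)"
```

```text
t 15.58 p [473.9 216.3  66. ] phi 2.962 tilt [0.0236 0.0071] F [-0.6 -1.1 -4.1] w 42.5 j [ 0.75  0.39 -0.48  0.02 -0.68 -0.94]
D [ -0.9  -1.4 -21. ] turn -0.008 rows:
0.04,0.03,0.52,-0.002 | 0.04,0.03,0.52,-0.002 | 0.04,0.03,0.52,-0.002 | 0.04,0.03,0.52,-0.002 | 
stand xy tcp 2.388310320774183 4.7311207058310725
-83 8 [  0.8 -81.8  85.2] [ -5. -83.  81.] [  5. -80.  89.]
-77 12 [ -1.1 -77.2  86.8] [ -6. -79.  81.] [  4. -75.  92.]
-71 12 [  0.7 -71.   85.5] [ -4. -74.  80.] [  6. -69.  90.]
-65 42 [ -0.7 -65.   84.8] [-25. -68.  77.] [ 24. -62.  92.]
-59 40 [ -0.1 -59.2  85.5] [-23. -62.  75.] [ 23. -56.  93.]
-53 18 [  0.5 -53.8  85.4] [-24. -56.  76.] [ 22. -50.  90.]
-47 45 [  0.9 -46.6  92.1] [-21. -50.  76.] [ 21. -44. 105.]
-41 44 [ -2.6 -41.1  97. ] [-22. -44.  80.] [ 22. -38. 105.]
-35 42 [  0.9 -35.1  97.6] [-20. -38.  86.] [ 21. -32. 104.]
-29 44 [ -1.3 -29.4  97.3] [-21. -32.  82.] [ 21. -26. 104.]
-23 43 [  0.3 -23.2  98.4] [-22. -26.  83.] [ 22. -20. 105.]
-17 23 [  0.4 -18.3  95. ] [-20. -20.  86.] [ 21. -14. 104.]
-11 3 [ -7.5 -12.9  85.2] [-21. -14.  81.] [ 20. -11.  93.]
```

send_rows([
  [[0,0.02,0.4,0,0.3],[0,0.02,0.4,0,0.3],[0,0.01,0.3,0,0.3],[0,0.01,0.3,0,0.3],[0,0,0,0,0.3]],
])

```text
clock: 16.05
position: [474.3, 216.9, 51.2]
ee_rot: [-0.641, 0.767, -0.005, 0.012]
contact_force: [-0.8, -0.9, -4.0]
gripper_width: 42.6
```

send_rows([
  [[0,0.02,0.3,0,0.3],[0,0.01,0.3,0,0.3],[0,0.01,0.3,0,0.3],[0,0,0,0,0.3]],
])

```text
clock: 16.38
position: [474.3, 217.2, 41.3]
ee_rot: [-0.641, 0.767, -0.005, 0.012]
contact_force: [0.3, 0.0, -3.3]
gripper_width: 42.4
```

send_rows([
  [[0,0.01,0.2,0,0.3],[0,0,0.2,0,0.3],[0,0,0,0,0.3]],
])

```text
clock: 16.63
position: [474.4, 217.4, 36.9]
ee_rot: [-0.641, 0.767, -0.005, 0.012]
contact_force: [0.1, 0.1, -3.6]
gripper_width: 42.3
```

send_rows([
  [[0,0,0.15,0,0.3],[0,0,0.1,0,0.3],[0,0,0,0,0.3]],
])

```text
clock: 16.88
position: [474.7, 217.5, 34.7]
ee_rot: [-0.641, 0.767, -0.005, 0.013]
contact_force: [0.2, -0.1, -2.9]
gripper_width: 42.4
```

send_rows([
  [[0,0,0.1,0,0.3],[0,0,0.1,0,0.3]],
])

```text
clock: 17.05
position: [474.7, 217.5, 34.5]
ee_rot: [-0.642, 0.767, -0.005, 0.013]
contact_force: [-3.3, -1.1, 7.9]
gripper_width: 42.0
```

send_rows([
  [[0,0,0.1,0,0.3],[0,0,0,0,0.3]],
])

```text
clock: 17.22
position: [474.8, 217.7, 34.9]
ee_rot: [-0.642, 0.767, -0.005, 0.013]
contact_force: [-0.3, -0.0, -4.5]
gripper_width: 42.3
```

send_rows([
  [[0,0,0,0,0.52],[0,0,0,0,0.56],[0,0,0,0,0.62],[0,0,0,0,0.66],[0,0,0,0,0.66],[0,0,0,0,0.66]],
])

```text
clock: 17.72
position: [477.7, 219.7, 36.8]
ee_rot: [-0.642, 0.766, -0.006, 0.017]
contact_force: [-0.5, 0.8, 0.0]
gripper_width: 56.3
```

```bash
python3 -c "
from h import *
s,M=tool();plan(s['position'][:2],134,FP,10)
"
```

```text
t 17.72 p [477.7 219.7  36.8] phi 2.965 tilt [0.0334 0.0129] F [-0.5  0.8  0. ] w 56.3 j [ 0.75  0.44 -0.51  0.02 -0.6  -0.94]
D [ 0.   0.  97.2] turn -0.005 rows:
-0.02,-0.03,-0.97,-0.000 | -0.02,-0.03,-0.97,-0.000 | -0.02,-0.03,-0.97,-0.000 | -0.02,-0.03,-0.97,-0.000 | -0.02,-0.03,-0.97,-0.000 | -0.02,-0.03,-0.97,-0.000 | -0.02,-0.03,-0.97,-0.000 | -0.02,-0.03,-0.97,-0.000 | -0.02,-0.03,-0.97,-0.000 | -0.02,-0.03,-0.97,-0.000 |
```

send_rows([
  [[0,0.25,0,0,0.7],[0,0.05,-0.5,0,0.75],[0,0,-1,0,0.8],[0,0,-1,0,0.8],[0,-0.05,-1.5,0,0.8],[0,-0.05,-2,0,0.8],[0,-0.05,-2,0,0.8],[0,-0.05,-2,0,0.8],[0,-0.05,-2,0,0.8],[0,0,-1,0,0.8]],
])

```text
clock: 18.55
position: [470.9, 216.9, 175.8]
ee_rot: [-0.643, 0.766, -0.006, 0.015]
contact_force: [0.4, -0.2, -0.4]
gripper_width: 68.6
```

```bash
python3 -c "
from h import *
plan(S(145,1.6),190,FK,22)
"
```

```text
t 18.55 p [470.9 216.9 175.8] phi 2.966 tilt [0.0308 0.0099] F [ 0.4 -0.2 -0.4] w 68.6 j [ 0.75  0.24 -0.36  0.02 -0.94 -0.94]
D [143.  -28.2  14.2] turn 1.566 rows:
0.01,-0.66,-0.05,0.071 | -0.04,-0.66,-0.05,0.071 | -0.08,-0.66,-0.05,0.071 | -0.13,-0.65,-0.05,0.071 | -0.18,-0.64,-0.05,0.071 | -0.22,-0.63,-0.05,0.071 | -0.26,-0.61,-0.05,0.071 | -0.31,-0.59,-0.05,0.071 | -0.35,-0.57,-0.05,0.071 | -0.39,-0.54,-0.05,0.071 | -0.42,-0.51,-0.05,0.071 | -0.46,-0.48,-0.05,0.071 | -0.49,-0.45,-0.05,0.071 | -0.52,-0.41,-0.05,0.071 | -0.55,-0.37,-0.05,0.071 | -0.58,-0.33,-0.05,0.071 | -0.60,-0.29,-0.05,0.071 | -0.62,-0.25,-0.05,0.071 | -0.63,-0.20,-0.05,0.071 | -0.65,-0.16,-0.05,0.071 | -0.66,-0.11,-0.05,0.071 | -0.66,-0.06,-0.05,0.071 |
```

send_rows([
  [[0,-0.7,0,0.1,1],[-0.1,-0.7,0,0.1,1],[-0.1,-0.7,0,0.1,1],[-0.2,-0.7,0,0.1,1],[-0.3,-0.7,0,0.1,1],[-0.3,-0.7,0,0.1,1],[-0.4,-0.6,0,0.1,1],[-0.4,-0.6,0,0.1,1],[-0.5,-0.5,0,0.1,1],[-0.5,-0.5,0,0.1,1]],
])

```text
clock: 19.38
position: [543.3, 200.8, 195.3]
ee_rot: [-0.175, 0.984, 0.007, 0.025]
contact_force: [0.5, -0.1, 0.2]
gripper_width: 85.4
```

```bash
python3 -c "
from h import *
plan(S(129,1.6),170,FK,9)
"
```

```text
t 19.38 p [543.3 200.8 195.3] phi 1.923 tilt [0.0469 0.023 ] F [ 0.5 -0.1  0.2] w 85.4 j [ 0.64  0.31 -0.2   0.01 -1.01 -1.86]
D [ 54.8  -9.3 -25.3] turn 0.523 rows:
-0.52,-0.31,0.31,0.058 | -0.54,-0.28,0.31,0.058 | -0.55,-0.25,0.31,0.058 | -0.57,-0.21,0.31,0.058 | -0.58,-0.18,0.31,0.058 | -0.59,-0.15,0.31,0.058 | -0.59,-0.11,0.31,0.058 | -0.60,-0.08,0.31,0.058 | -0.60,-0.04,0.31,0.058 |
```

send_rows([
  [[-0.5,-0.3,0.3,0.06,1],[-0.55,-0.3,0.3,0.06,1],[-0.55,-0.25,0.3,0.06,1],[-0.6,-0.2,0.3,0.06,1],[-0.6,-0.2,0.3,0.06,1],[-0.6,-0.15,0.3,0.06,1],[-0.6,-0.1,0.3,0.06,1],[-0.6,-0.1,0.3,0.06,1],[-0.6,0,0.3,0.03,1],[0,0,0,0,1]],
])

```text
clock: 20.22
position: [600.8, 189.0, 180.8]
ee_rot: [0.094, 0.995, 0.016, 0.026]
contact_force: [0.0, 0.6, -0.4]
gripper_width: 85.4
```

```bash
python3 -c "
from h import *
plan(S(129,1.6),82,FK,10)
im,d=shot('top');im2,d2=shot('side')
a=cv2.resize(im[190:290,190:290],None,fx=4,fy=4,interpolation=cv2.INTER_CUBIC)
b=cv2.resize(im2[152:252,223:323],None,fx=4,fy=4,interpolation=cv2.INTER_CUBIC)
cv2.imwrite('pics/t5.png',np.hstack([a,b]))
P=cloud('top',d).reshape(-1,3);q=np.c_[(P[:,:2]-SC)@SX,(P[:,:2]-SC)@SY,P[:,2]]
for y in range(-90,91,6):
    k=(abs(q[:,1]-y)<3)&(abs(q[:,0])<4)
    if k.any(): print(y,k.sum(),np.percentile(q[k,2],[10,50,90]).round(0))
"
```

```text
t 20.22 p [600.8 189.  180.8] phi 1.384 tilt [0.0546 0.0278] F [ 0.   0.6 -0.4] w 85.4 j [ 0.56  0.4  -0.1   0.01 -1.01 -2.33]
D [ -2.7   2.5 -98.8] turn -0.016 rows:
0.08,-0.02,0.99,-0.002 | 0.08,-0.02,0.99,-0.002 | 0.08,-0.02,0.99,-0.002 | 0.08,-0.02,0.99,-0.002 | 0.08,-0.02,0.99,-0.002 | 0.08,-0.02,0.99,-0.002 | 0.08,-0.02,0.99,-0.002 | 0.08,-0.02,0.99,-0.002 | 0.08,-0.02,0.99,-0.002 | 0.08,-0.02,0.99,-0.002 | 
-90 7 [12. 13. 14.]
-84 8 [12. 14. 16.]
-78 14 [13. 52. 59.]
-72 7 [52. 56. 58.]
-66 8 [52. 57. 58.]
-60 8 [55. 56. 63.]
-54 8 [53. 55. 59.]
-48 9 [53. 55. 64.]
-42 9 [62. 69. 72.]
-36 10 [64. 74. 75.]
-30 7 [70. 72. 73.]
-24 8 [69. 72. 77.]
-18 8 [68. 74. 76.]
-12 8 [69. 69. 71.]
-6 9 [67. 70. 76.]
0 7 [68. 70. 74.]
6 10 [70. 73. 75.]
12 7 [67. 74. 75.]
18 9 [69. 72. 73.]
24 7 [69. 71. 75.]
30 10 [68. 70. 74.]
36 7 [69. 73. 75.]
42 12 [ 69.  74. 511.]
48 41 [ 72. 508. 520.]
54 28 [348. 522. 528.]
60 31 [ 55. 526. 531.]
66 29 [ 55. 527. 533.]
72 26 [ 54. 530. 534.]
78 27 [ 56. 530. 534.]
84 28 [ 52. 530. 534.]
90 17 [ 56. 530. 533.]
```

View pics/t5.png

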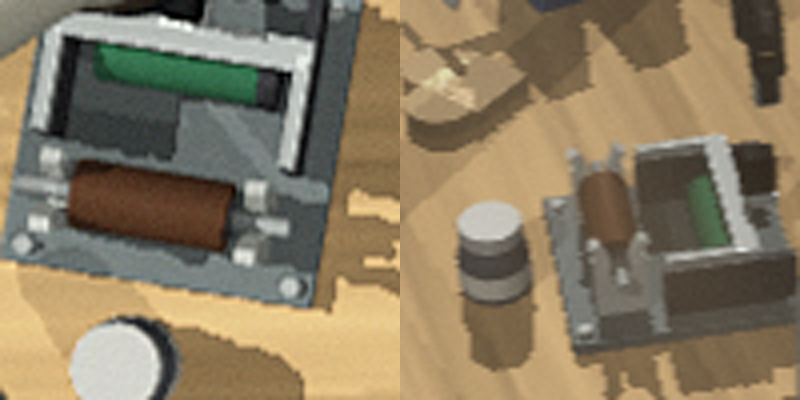

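The roller is seated: the axle top reads about 56 mm in both cheeks and the drum sits between them. The filler hasn't moved. Next is the keeper.

send_rows([
  [[0.3,0.1,0.5,0,1],[0.15,0,1,0,1],[0.1,0,1,0,1],[0.1,0,1,0,1],[0.1,0,1,0,1],[0.1,0,1,0,1],[0.1,0,1,0,1],[0.1,0,0.5,0,1],[0,0,0,0,1]],
])

```text
clock: 21.07
position: [590.4, 194.5, 103.3]
ee_rot: [0.091, 0.995, 0.016, 0.025]
contact_force: [0.6, -0.0, 0.5]
gripper_width: 85.2
```

```bash
python3 -c "
from h import *
plan(S(129,1.6),80,FK,4)
"
```

```text
t 21.07 p [590.4 194.5 103.3] phi 1.389 tilt [0.0523 0.0273] F [ 0.6 -0.   0.5] w 85.2 j [ 0.58  0.47 -0.21  0.01 -0.83 -2.34]
D [  7.7  -3.  -23.3] turn -0.011 rows:
-0.17,-0.06,0.59,-0.003 | -0.17,-0.06,0.59,-0.003 | -0.17,-0.06,0.59,-0.003 | -0.17,-0.06,0.59,-0.003 |
```

send_rows([
  [[-0.35,-0.1,0.6,0,1],[-0.25,-0.1,0.6,0,1],[-0.1,0,0.6,0,1],[0,0,0.4,0,0.8],[0,0,0,0,0.5],[0,0,0,0,0.35],[0,0,0,0,0.35]],
])

```text
clock: 21.65
position: [600.2, 191.7, 79.4]
ee_rot: [0.091, 0.995, 0.016, 0.025]
contact_force: [0.7, 1.1, -0.7]
gripper_width: 38.7
```

send_rows([
  [[0,0,0,0,0.1],[0,0,0,0,0.1],[0,0,0,0,0.1],[0,0,0,0,0.1]],
])

```text
clock: 21.98
position: [600.2, 191.7, 80.0]
ee_rot: [0.089, 0.996, 0.015, 0.026]
contact_force: [1.7, 1.6, -1.4]
gripper_width: 23.1
```

```bash
python3 -c "
from h import *
s=arm.read_state();p=s['position'];print((p[:2]-SC)@SX,(p[:2]-SC)@SY)
plan(p[:2]-58*SX,p[2],FK,10)
"
```

```text
131.020908547646 2.140576286663265
t 21.98 p [600.2 191.7  80. ] phi 1.392 tilt [0.0536 0.0251] F [ 1.7  1.6 -1.4] w 23.1 j [ 0.57  0.51 -0.22  0.01 -0.79 -2.33]
D [-57.1   9.9   0. ] turn -0.008 rows:
0.58,-0.00,-0.03,-0.001 | 0.58,-0.00,-0.03,-0.001 | 0.58,-0.00,-0.03,-0.001 | 0.58,-0.00,-0.03,-0.001 | 0.58,-0.00,-0.03,-0.001 | 0.58,-0.00,-0.03,-0.001 | 0.58,-0.00,-0.03,-0.001 | 0.58,-0.00,-0.03,-0.001 | 0.58,-0.00,-0.03,-0.001 | 0.58,0.00,-0.03,-0.001 |
```

send_rows([
  [[0.4,0,-0.02,0,0.1],[0.5,0,-0.02,0,0.1],[0.5,0,-0.02,0,0.1],[0.5,0,-0.02,0,0.1],[0.4,0,-0.02,0,0.1],[0.3,0,-0.02,0,0.1]],
])

```text
clock: 22.48
position: [573.9, 196.2, 80.0]
ee_rot: [0.09, 0.996, 0.015, 0.027]
contact_force: [3.2, 1.1, -2.2]
gripper_width: 23.3
```

send_rows([
  [[0.4,0,-0.02,0,0.1],[0.4,0,-0.02,0,0.1],[0.4,0,-0.02,0,0.1],[0.4,0,-0.02,0,0.1]],
])

```text
clock: 22.82
position: [556.2, 199.2, 80.0]
ee_rot: [0.09, 0.996, 0.014, 0.027]
contact_force: [3.7, -0.2, -2.0]
gripper_width: 23.5
```

```bash
python3 -c "
from h import *
s=arm.read_state();p=s['position'];print((p[:2]-SC)@SX,(p[:2]-SC)@SY)
plan(S(73,2.1),80,FK,5)
"
```

```text
86.30813283643023 2.037637869812821
t 22.82 p [556.2 199.2  80. ] phi 1.392 tilt [0.0557 0.024 ] F [ 3.7 -0.2 -2. ] w 23.5 j [ 0.62  0.45 -0.32  0.02 -0.74 -2.39]
D [-13.1   2.3  -0. ] turn -0.008 rows:
0.27,-0.00,-0.01,-0.002 | 0.27,-0.00,-0.01,-0.002 | 0.27,0.00,-0.01,-0.002 | 0.27,0.00,-0.01,-0.002 | 0.27,0.00,-0.01,-0.002 |
```

Force stays at 3–4 N, which is only the keeper's friction, and the tongues are past the axle.

send_rows([
  [[0.3,0,-0.01,0,0.1],[0.3,0,-0.01,0,0.1],[0.2,0,-0.01,0,0.1],[0.2,0,-0.01,0,0.1],[0.2,0,-0.01,0,0.1],[0.2,0,-0.01,0,0.1]],
])

```text
clock: 23.32
position: [543.0, 201.6, 80.1]
ee_rot: [0.089, 0.995, 0.015, 0.029]
contact_force: [17.9, -7.3, -11.3]
gripper_width: 23.1
```

send_rows([
  [[0.2,0,0,0,0.1],[0.2,0,0,0,0.1],[0.2,0,0,0,0.1]],
])

```text
clock: 23.57
position: [543.2, 201.5, 80.1]
ee_rot: [0.09, 0.995, 0.015, 0.034]
contact_force: [11.7, -2.8, -6.3]
gripper_width: 23.4
```

send_rows([
  [[0.2,0,0,0,0.1],[0.2,0,0,0,0.1]],
])

```text
clock: 23.73
position: [543.3, 201.5, 80.1]
ee_rot: [0.091, 0.995, 0.016, 0.037]
contact_force: [13.2, -2.2, -5.3]
gripper_width: 22.9
```

```bash
python3 -c "
from h import *
s=arm.read_state();p=s['position'];print((p[:2]-SC)@SX,(p[:2]-SC)@SY)
plan(p[:2],200,FK,10)
"
```

```text
73.24423135075511 2.0977404898516614
t 23.73 p [543.3 201.5  80.1] phi 1.389 tilt [0.0768 0.0245] F [13.2 -2.2 -5.3] w 22.9 j [ 0.65  0.43 -0.37  0.04 -0.69 -2.43]
D [  0.    0.  119.9] turn -0.011 rows:
-0.09,0.05,-1.20,-0.001 | -0.09,0.05,-1.20,-0.001 | -0.09,0.05,-1.20,-0.001 | -0.09,0.05,-1.20,-0.001 | -0.09,0.05,-1.20,-0.001 | -0.09,0.05,-1.20,-0.001 | -0.09,0.05,-1.20,-0.001 | -0.09,0.05,-1.20,-0.001 | -0.09,0.04,-1.20,-0.001 | -0.09,0.04,-1.20,-0.001 |
```

Stop-to-stop travel is 57.8 mm and the force rises against the stop, so the keeper is locked. I'll release and lift clear.

send_rows([
  [[0,0,0,0,0.5],[0,0,0,0,0.7],[0,0,0,0,0.7],[-0.05,0,-0.7,0,0.8],[-0.1,0,-1.2,0,0.8],[-0.1,0,-1.5,0,0.8],[-0.1,0,-2,0,0.8],[-0.1,0,-2,0,0.8],[-0.1,0,-2,0,0.8],[-0.1,0,-2,0,0.8]],
])

```text
clock: 24.57
position: [535.9, 197.0, 197.8]
ee_rot: [0.093, 0.995, 0.016, 0.033]
contact_force: [0.2, 0.2, 0.2]
gripper_width: 68.9
```

send_rows([
  [[0.5,-1.5,-1,0,1],[0.5,-2.5,-1,0,1],[0.5,-3,0,0,1],[0.5,-3,0,0,1],[0.5,-3,0,0,1],[0.5,-3,0,0,1],[0.5,-3,0,0,1],[0.5,-2,0,0,1],[0,0,0,0,1]],
])

```text
clock: 25.32
position: [454.7, -4.1, 219.5]
ee_rot: [0.089, 0.995, 0.026, 0.044]
contact_force: [-0.2, -0.6, -0.5]
gripper_width: 85.5
```

```bash
python3 -c "
from h import *
plan([0,0],200,FK,1)
im,d=shot('top','t6.png');im2,d2=shot('side')
a=cv2.resize(im[185:285,185:285],None,fx=4,fy=4,interpolation=cv2.INTER_CUBIC)
b=cv2.resize(im2[152:252,223:323],None,fx=4,fy=4,interpolation=cv2.INTER_CUBIC)
cv2.imwrite('pics/t7.png',np.hstack([a,b]))
P=cloud('top',d).reshape(-1,3);q=np.c_[(P[:,:2]-SC)@SX,(P[:,:2]-SC)@SY,P[:,2]]
m=(q[:,2]>95)&(q[:,2]<120)&(abs(q[:,0]-90)<60)&(abs(q[:,1])<40);print('grip',m.sum(),q[m].mean(0))
"
```

```text
t 25.32 p [454.7  -4.1 219.5] phi 1.394 tilt [0.0919 0.0446] F [-0.2 -0.6 -0.5] w 85.5 j [ 0.34  0.05 -0.46 -0.01 -0.96 -2.08]
D [-454.7    4.1  -19.5] turn -0.006 rows:
44.81,-7.69,-2.22,-0.006 | 
grip 133 [ 69.37904928  -0.35009637 107.75329974]
```

View pics/t7.png

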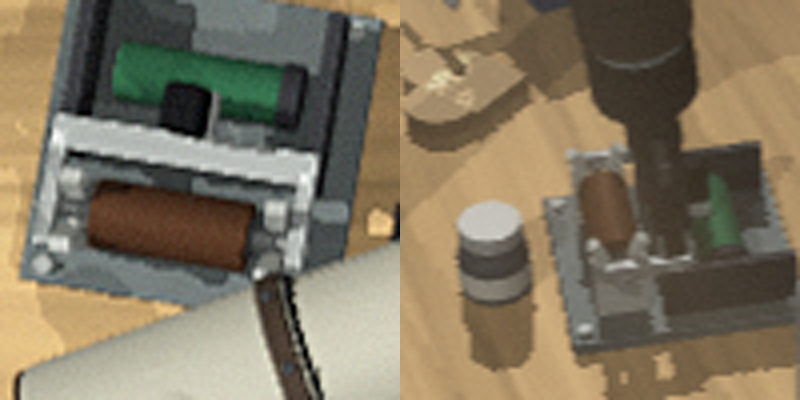

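View pics/t6.png

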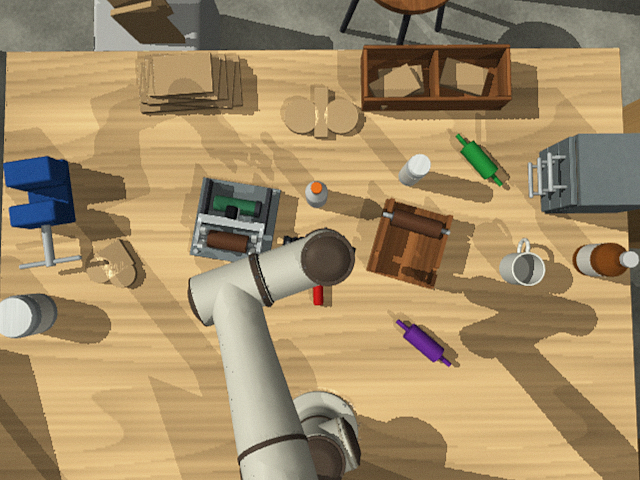

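The tongues lie over both axle ends, with the grip at 69 mm. The long roller is still in the rack at (416,222), and the glue bottle (316,193), spray can and mug are where they started. Handing in.

```bash
python3 -c "
from h import *
print(job.job_done())"
```

```text
the job is handed in; nothing more can be done
None
```

The short-drum roller is in the stand with the keeper locked over its axle. I handed the job in at about 25 s of the 67 s allowed.

**What I did:**
- **Keeper open:** I slid it back to its rear stop.
- **Roller:** I lifted the near one, with the shorter drum, out of the rack and lowered it into both slots. The force on contact was about 8 N.
- **Keeper locked:** I slid it forward to its front stop.

**Last checks:**
- **Seating:** before locking, the axle tops read about 56 mm in both cheeks, as they should for a seated axle. The roller sits about 4 mm off centre towards +y, still clear of the cheeks.
- **Keeper travel:** the arm moved 57.8 mm from stop to stop and the camera shows 57.1 mm, against the stated 58 mm. The push was about 3–4 N as the tongues passed over the axle and rose only at the stop, to about 22 N at most.
- **Grip position:** the camera puts the grip at 126.5 mm when open and 69.4 mm when locked, against the stated 128 and 70 mm. That is within the 2 mm calibration error.
- **Bench:** in the final pictures the long roller is in its notches and the filler, glue bottle, spray can and mug had not visibly moved. The arm partly hides the screwdriver in the last top view, and its visible end is where it was.

**Disagreements:** the arm and the camera differed by about 2 mm at the grip and axle, so I lined the axle up with the slots in the camera's view. The tool also tilted by up to about 0.1 rad during the moves; this caused no unwanted contact.

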